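# Check the bath level with the gauge rod

### The arm

A 6-joint arm with a two-finger parallel gripper is mounted at the origin on the work surface. World frame = base frame: x ahead of the robot, y to its left, z up, the work surface at z = 0. Lengths are in m, angles in rad, forces in N, time in s.
With the tool pointing down it reaches from about 0.35 to 0.775 m from the base axis. Payload 7.3 kg.
Tool frame: the origin (TCP) lies between the finger pads; the fingertips stand 8 mm ahead of it and the grasp point (between the pads) lies 11 mm behind it (robot.nose_length is the distance from the TCP to the fingertips, in m); z points along the fingers, y is the line along which they close (so a half turn about z gives the same grasp; the last joint's range is limited). The gripper opens to 92 mm and grips with 3 to 60 N. Pads are 19 mm wide; open, the fingers measure 130 mm over their backs; the gripper's body (75 mm by 190 mm) begins 47 mm behind the grasp point.
Start: joints at [-1.343, 0.342, 1.524, -0, 1.275, -0.146], TCP at [0.192, -0.489, 0.235] pointing down, gripper open.
Joint ranges: [-2.53, 2.53], [-0.77, 2.02], [0.04, 2.7], [-1, 4.14], [0.28, 2.66], [-3.11, 3.11]. Speed limits (rad/s): [2.57, 2.57, 3.14, 3.14, 3.14, 3.14].

### API

Orientations are given as [roll, pitch, yaw] about the fixed x, y, z axes, in that order (R = Rz(yaw) Ry(pitch) Rx(roll)).
In Python, from cell import robot gives the robot as it stands. The module is installed in compiled form; this text tells all that it offers.
- The arm moves only by the shell command python3 -m jog 'ROWS' [FORCE]. ROWS is JSON, a list that holds one entry, the list of rows, each a list of 5 numbers: the gripper's target within -1 to 1 (fully open at 1, half-way at 0, shut at -1), then the shift along the tool's x, y, z in m, then the turn about the tool's z in rad. A call has 1 to 5 rows; each row is the pose to reach, as a shift and turn from the pose commanded when the call began, along the tool's axes at that moment; what a row does not reach only later rows make up. A row lasts 1/12 s, in which the tool goes at most 41.7 mm and 7.16 degrees, less where a joint would pass 70% of its speed; a pose out of reach is approached as far as the arm can. A call with a gripper value outside its range is refused whole. The fingers move at their own pace and stop on an object; FORCE is the grip in N (left out, the last holds). Time passes only in rows, so rows that repeat a pose let the fingers close. It gives the time, the measured TCP pose, the force, the opening and the grip force at its end, in the units of the state.
- robot.observe(): the state, without advancing time (a new reading comes with each control period).
- robot.read_camera(name): name is "side" or "top" or "wrist"; returns the picture (384x512x3 uint8, red, green, blue); there is no depth.
- robot.camera_model(name): a dict with "camera_matrix" (3x3 intrinsics, pixels), "dist_coeffs" ([k1, k2, p1, p2, k3] as OpenCV has them; the pictures are not rectified), "position" and "attitude" of the camera in the world; the wrist camera has in their place "mount" (4x4, takes a point from camera to tool coordinates, whose origin is the TCP and whose axes are the flange's). Camera axes: x right, y down, z forward; pixel columns grow to the right and rows downward; lengths in m; the calibration is good to about 2 mm. A picture is of the moment at which its call begins: read the wrist's pose just before it. camera_model takes no time and is no camera call.
- robot.hand_in(): hands the job in; it is judged then, once.
The state is a dict: "time": time; "qpos": joint angles; "qvel": joint speeds; "joint_efforts": joint torques, N m; "tool_pos": TCP position; "tool_rot": TCP orientation; "contact_force": force on the tool from outside, world axes, zero at the start; "torque": the same for the moment, N m; "opening": finger opening in m; "grip_force": force on a finger pad.
Only numpy, scipy, OpenCV 4.12 (cv2) and the standard library are available. Lean on these libraries where they do the work, as an engineer would, in place of code of your own. Each camera call takes 0.05 s, during which the arm holds its last target. There are 200 camera calls.

### The job

Lift the gauge rod up and off its two hooks and push it tip first down the slanted gauge tube of the white bath until its collar stops on the tube's mouth. Then draw it right out and present it for reading: hold the rod level, with its tip about 20 cm above the middle of the white tile. Finish while still holding it there in the gripper, at rest, do not let go or put it down; do not drop the rod on the way and leave the other things on the table where they are.

Things in the scene. Friction and masses are not known exactly. Their poses are not given: they have to be found in the camera images.
- rod: Gauge rod, about 110 g, round about its x axis. Origin: centre of the collar's stop face; x points to the tip. Ahead: steel rod 8 mm thick, 100 mm long. Behind: collar 36 mm in diameter, 8 mm thick; black handle 18 mm in diameter (x -8 to -83 mm); neck 8 mm thick (to -103); knob 20 mm in diameter (to -113). It starts level in the rack's hooks, axis 120 mm above the table.
- rod_tip (a point): The very tip of the gauge rod, 100 mm ahead of the collar's stop face.
- rod_handle (a point): A good place to grip: on the rod's axis amid the black handle, 45 mm behind the collar's stop face.
- rack: Fixed rack. Origin on the table under the hung rod's collar stop face; x along the hung rod to the tip. 6 mm wire hooks carry the rod at x = +50 and -93 mm: each has a post at y = +60 mm, an arm with a dip for the rod, and an upturned end at y = -14 mm; all top out at 138 mm, so the rod must rise over 25 mm to come clear. Base plate 12 mm thick, y 35 to 95 mm, x -130 to 90 mm.
- tube: Fixed steel gauge tube of the bath, slanted 45 degrees. Origin: centre of its mouth, in the rim's plane, 130 mm above the table; z points along the tube's axis, up and out (insert along -z). Bore 14 mm, flaring to 26 mm over the last 14 mm at the mouth; rim 32 mm outside; inner depth 111 mm, so the collar stops on the rim before the tip reaches the bottom.
- bath: White box-shaped bath, fixed. Origin on the table below the middle of its front face; x points from the front face backward into the box, z up. Box 160 (x) by 150 (y) mm, 121 mm high and with a knob to 136 mm. The tube rises out of the front face; its mouth is at x = -90, y = 0, z = 130 mm; a thin post props it at x = -55 mm.
- tile: White square reading tile, fixed flat on the table, 120 by 120 by 8 mm. Origin at the centre of its underside.
- jar: Bystander: amber jar, 56 mm in diameter, 85 mm tall; origin under its centre.
- dropper: Bystander: small white bottle, 34 mm in diameter, 85 mm tall; origin under its centre.
- slidebox: Bystander: grey slide box, 85 x 32 x 30 mm; origin under its centre.
- dish: Bystander: small glass dish, 60 mm in diameter, 14 mm tall; origin under its centre.
- spatula: Bystander: flat spatula about 180 mm long lying on the table; origin under it.

How it is judged:
On the way, in this order (a step that is already met when the one before it is completed fails the run):
1. the rod is lifted off its hooks in the gripper (contact force between the fingers and rod above 0.5 N and height (world z) of rod above 0.145 m and contact force between rod and rack below 0.05 N), for 0.1 s.
2. the rod is in the tube, its collar against the mouth (contact force between the fingers and rod above 0.5 N and distance between rod and tube below 0.008 m and z of rod in the frame of tube below 0.004 m and angle between the x axis of rod and the z axis of tube, either way round below 0.1 rad), for 0.1 s.
3. the rod is drawn right out of the tube (contact force between the fingers and rod above 0.5 N and z of rod_tip in the frame of tube above 0.01 m), for 0.1 s.
At the end, for the whole second after the job is handed in: The gripper holds the rod still and level (within 8 degrees), touching neither rack nor bath nor tube, its tip 150 to 270 mm above the table and within 45 mm, seen from above, of the middle of the tile (contact force between the fingers and rod above 0.5 N and angle between rod's own x axis and vertical between 1.4308 and 1.7108 rad and horizontal distance between rod_tip and tile below 0.045 m and height (world z) of rod_tip between 0.15 and 0.27 m and linear speed of rod below 0.03 m/s and angular speed of rod below 0.3 rad/s and contact force between rod and rack below 0.05 N and contact force between rod and bath below 0.05 N and contact force between rod and tube below 0.05 N); the arm keeps its last pose, push and grip.
It fails at once if the rod is dropped on the table (height (world z) of rod below 0.06 m or height (world z) of rod_tip below 0.02 m).
It fails at once if a bystander is disturbed (moved more than 30 mm) (distance of any of jar, dropper, slidebox, dish, spatula from where it was at the start of the episode above 0.03 m).
It also fails if it takes over 46 s, if anything falls off the work surface, if the arm or the gripper's body presses on something with over 40 N, if the wrist force passes 120 N, or if a joint passes its speed limit or range.

## Working session

There is one attempt and no reset: what is moved stays moved. The work goes in short steps, Python scripts to look and compute and a shell command to move; the robot and the scene stay as the last step left them, time stands still between calls to the robot, and variables do not carry over. Pictures are saved under pics/ and viewed, at most 10 in all, crops included, and the job is handed in when it is done.

```bash
ls; mkdir -p pics; cat > h.py <<'E'
import numpy as np, cv2
from cell import robot
from scipy.spatial.transform import Rotation as R
def cam(n):
    m=robot.camera_model(n); K=np.array(m["camera_matrix"]); d=np.array(m["dist_coeffs"])
    if "mount" in m:
        s=robot.observe(); T=np.eye(4); T[:3,:3]=R.from_euler('xyz',s["tool_rot"]).as_matrix(); T[:3,3]=s["tool_pos"]
        T=T@np.array(m["mount"]); return K,d,T[:3,:3],T[:3,3]
    a=np.array(m["attitude"]); r=a if a.shape==(3,3) else R.from_euler('xyz',a).as_matrix()
    return K,d,r,np.array(m["position"])
def ray(c,uv):
    K,d,r,p=c; q=cv2.undistortPoints(np.array(uv,float).reshape(-1,1,2),K,d)[:,0]
    return p,np.c_[q,np.ones(len(q))]@r.T
def plane(c,uv,z):
    p,v=ray(c,uv); return p+v*((z-p[2])/v[:,2])[:,None]
def proj(c,X):
    K,d,r,p=c; return cv2.projectPoints((np.array(X,float).reshape(-1,3)-p)@r,np.zeros(3),np.zeros(3),K,d)[0][:,0]
def tri(c1,u1,c2,u2):
    p,v=ray(c1,u1); q,w=ray(c2,u2); v=v[0];w=w[0]
    s=np.linalg.lstsq(np.c_[v,-w],q-p,rcond=None)[0]; a=p+v*s[0]; b=q+w*s[1]; return (a+b)/2,np.linalg.norm(a-b)
def save(n,f):
    c=cam(n); im=robot.read_camera(n); cv2.imwrite('pics/'+f,cv2.cvtColor(im,cv2.COLOR_RGB2BGR)); return c,im
E
python3 - <<'E'
from h import *
for n in ("top","side","wrist"): print(n,robot.camera_model(n)); save(n,n+"0.png")
s=robot.observe(); print(s)
a,b=[cv2.imread(f'pics/{n}0.png') for n in("side","wrist")]
E
```

```text
pics
top {'camera_matrix': array([[451.08534304,   0.        , 256.55748054],
       [  0.        , 451.08534304, 190.47479297],
       [  0.        ,   0.        ,   1.        ]]), 'dist_coeffs': array([0.05507836, 0.        , 0.        , 0.        , 0.        ]), 'position': array([ 0.42080432, -0.00214076,  1.40526931]), 'attitude': array([-3.020133  , -0.01687752, -1.56139213])}
side {'camera_matrix': array([[448.13010053,   0.        , 248.78716905],
       [  0.        , 448.13010053, 194.72871593],
       [  0.        ,   0.        ,   1.        ]]), 'dist_coeffs': array([0.0043623, 0.       , 0.       , 0.       , 0.       ]), 'position': array([ 0.41231575, -0.69353951,  0.8644313 ]), 'attitude': array([-2.39478279,  0.01620279, -0.25872573])}
wrist {'camera_matrix': array([[304.08683157,   0.        , 258.7955856 ],
       [  0.        , 304.08683157, 182.19802634],
       [  0.        ,   0.        ,   1.        ]]), 'dist_coeffs': array([-0.07456612,  0.        ,  0.        ,  0.        ,  0.        ]), 'mount': array([[-3.95911973e-04, -9.63607759e-01, -2.67319902e-01,
 
[... 289 characters left out ...]
: 0.15, 'qpos': array([-1.34298625e+00,  3.42593382e-01,  1.52475706e+00,  4.15538183e-05,
        1.27537479e+00, -1.45997108e-01]), 'qvel': array([ 1.54514124e-03, -3.20203151e-04, -2.76884506e-03,  1.59261012e-03,
        9.65188754e-05,  1.49635983e-03]), 'joint_efforts': array([ 1.61863009e-03, -4.31466508e+01, -2.44355267e+01,  7.17494683e-02,
        5.37210074e-02, -8.38439632e-05]), 'tool_pos': array([ 0.19168281, -0.48846849,  0.23420281]), 'tool_rot': array([-3.14047791e+00, -2.04083388e-04,  3.73794950e-01]), 'contact_force': array([-0.55414536,  1.31959662, -0.25466473]), 'torque': array([-0.02076605,  0.00999518,  0.00139543]), 'grip_force': 0.0, 'opening': 0.09190469508958818}
```

View pics/top0.png

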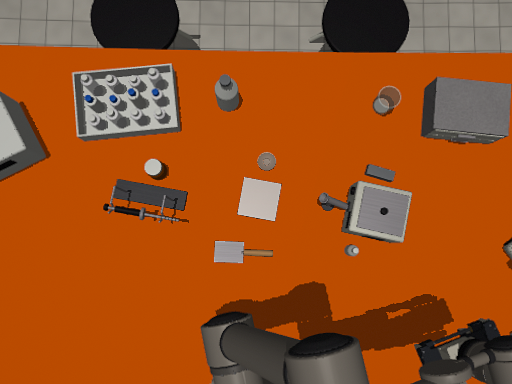

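View pics/side0.png

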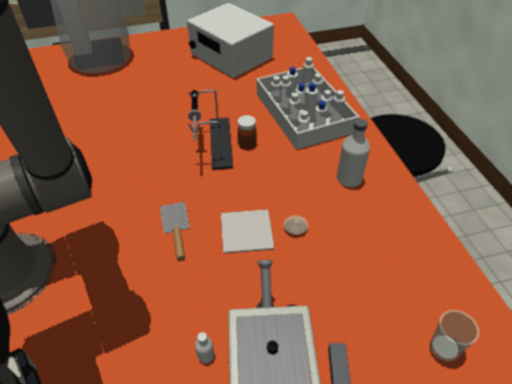

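```bash
python3 - <<'E'
from h import *
t=cv2.imread('pics/top0.png'); s=cv2.imread('pics/side0.png')
f=lambda im,x,y,w,h:cv2.resize(im[y:y+h,x:x+w],(w*4,h*4),interpolation=cv2.INTER_CUBIC)
A=np.zeros((600,800,3),np.uint8)
A[:240,:400]=f(t,95,170,100,60); A[:280,400:800]=f(t,315,175,100,70)
A[280:,:280]=f(s,180,80,70,80); A[280:600,300:720]=f(s,220,250,105,80)
cv2.imwrite('pics/crop.png',A)
h=cv2.cvtColor(t,cv2.COLOR_BGR2HSV); m=((h[...,1]<60)&(h[...,2]>150)).astype(np.uint8)
for c in cv2.findContours(m[170:230,230:290],0,1)[0]:
    if cv2.contourArea(c)>200:
        r=cv2.minAreaRect(c); uv=np.array(r[0])+[230,170]; print(r,plane(cam("top"),uv,0.008))
E
```

```text
((28.87200164794922, 28.703998565673828), (37.92371368408203, 37.565940856933594), 10.30484676361084) [[ 0.56585972 -0.03157173  0.008     ]]
```

View pics/crop.png

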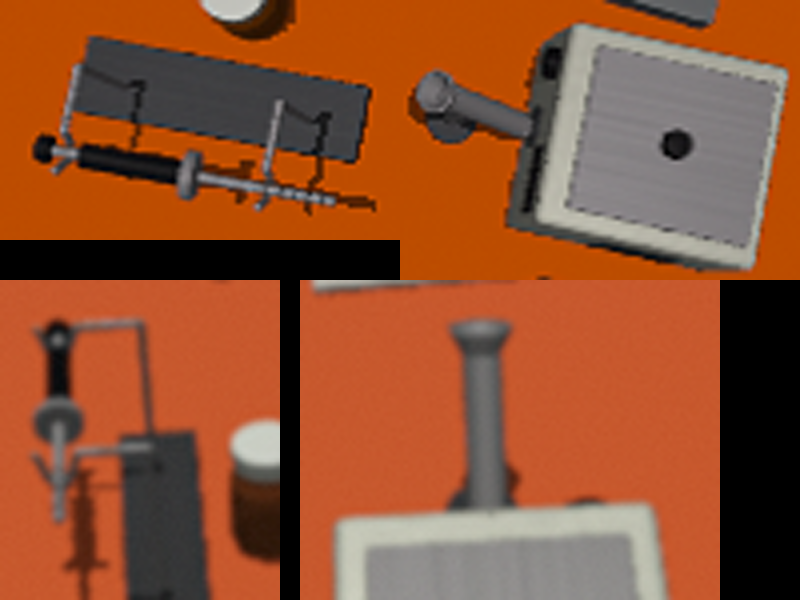

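```bash
python3 - <<'E'
from h import *
T=cam("top");S=cam("side")
P=plane(T,[[105.75,207.25],[142.2,213.75],[179,220.3]],0.12); print("rod knob,collar,tip",P)
d=P[2]-P[0]; print("yaw",np.arctan2(d[1],d[0]),np.linalg.norm(d), np.linalg.norm(P[1]-P[0]))
# side: collar mid (59,420)->, tip (59,520), knob (58,332)
o=np.array([180,80-70.]); 
for uv in [(58,332),(59,420),(59,520)]: u=np.array(uv)/4+o; print("side",plane(S,[u],0.12))
print("tube tri",tri(T,[[324,198]],S,[[265.5,262]]), plane(T,[[324,198]],.13),plane(S,[[265.5,262]],.13))
c=np.array([(173,25),(387,70),(350,268),(140,218)])/4+[315,175]
B=plane(T,c,0.121); print("bath",B); 
ax=((B[1]+B[2])-(B[0]+B[3]))/2; print("bathyaw",np.arctan2(ax[1],ax[0]),B.mean(0),np.linalg.norm(ax)); 
ay=((B[0]+B[1])-(B[2]+B[3])); print(np.arctan2(ay[1],ay[0]))
u=ax/np.linalg.norm(ax); print("mouth by bath",B.mean(0)-u*.17)
k=plane(T,[[484.25-315+315-0,0]],.1) if 0 else plane(T,[np.array([277,145])/4+[315,175]],.136); print("knob",k,k-u*.17)
E
```

```text
rod knob,collar,tip [[0.52528807 0.40319246 0.12      ]
 [0.50782776 0.30072611 0.12      ]
 [0.49022369 0.19668672 0.12      ]]
yaw -1.7389906870812235 0.20946152148112837 0.1039433213741622
side [[0.52864464 0.40324381 0.12      ]]
side [[0.5110828  0.30099686 0.12      ]]
side [[0.49261407 0.19773408 0.12      ]]
tube tri (array([ 0.55901546, -0.21481312,  0.12871949]), np.float64(0.003149544466489488)) [[ 0.55730525 -0.21438781  0.13      ]] [[ 0.56034904 -0.21569829  0.13      ]]
bath [[ 0.60789034 -0.31486122  0.121     ]
 [ 0.57703487 -0.46711394  0.121     ]
 [ 0.43579381 -0.43628342  0.121     ]
 [ 0.4691461  -0.28886272  0.121     ]]
bathyaw -1.7818642233690356 [ 0.52246628 -0.37678032  0.121     ] 0.15323739005799789
-0.2002510623175515
mouth by bath [ 0.558082   -0.21055301  0.121     ]
knob [[ 0.52105592 -0.38280334  0.136     ]] [[ 0.55667164 -0.21657603  0.136     ]]
```

```bash
cat > d.py <<'E'
from h import *
import sys
x,y,z,w=map(float,sys.argv[1:5]); s=robot.observe()
r=R.from_euler('xyz',s["tool_rot"]).as_matrix(); v=r.T@(np.array([x,y,z])-s["tool_pos"])
print("t",round(s["time"],2),"shift",v.round(4),"dyaw(tool z)",round(-(w-s["tool_rot"][2]),4),"rows",np.linalg.norm(v)/.0417)
print("pos",s["tool_pos"].round(4),s["tool_rot"].round(4),"F",s["contact_force"].round(1),"grip",round(s["grip_force"],1),"open",round(s["opening"],4),"q",s["qpos"].round(2))
E
python3 d.py 0.47 -0.16 0.32 1.37
```

```text
t 0.15 shift [ 0.3791 -0.2043 -0.0855] dyaw(tool z) -0.9962 rows 10.527363958729344
pos [ 0.1917 -0.4885  0.2342] [-3.1405e+00 -2.0000e-04  3.7380e-01] F [-0.6  1.3 -0.3] grip 0.0 open 0.0919 q [-1.34  0.34  1.52  0.    1.28 -0.15]
```

```bash
python3 -m jog '[[[1,0.036,-0.019,-0.008,0],[1,0.072,-0.038,-0.016,0],[1,0.108,-0.058,-0.024,0],[1,0.144,-0.078,-0.032,0],[1,0.18,-0.097,-0.04,0]]]'
python3 -m jog '[[[1,0.036,-0.019,-0.008,-0.12],[1,0.072,-0.038,-0.016,-0.24],[1,0.108,-0.058,-0.024,-0.36],[1,0.144,-0.078,-0.032,-0.48],[1,0.18,-0.097,-0.04,-0.6]]]'
python3 d.py 0.47 -0.16 0.32 1.37
```

```text
time: 0.57
tool_pos: [0.3242, -0.3313, 0.2748]
tool_rot: [-3.141, 0.0, 0.373]
contact_force: [0.8, -0.8, -0.5]
opening: 0.092
grip_force: 0.0
time: 0.98
tool_pos: [0.4563, -0.1753, 0.3149]
tool_rot: [-3.142, 0.0, 0.98]
contact_force: [1.0, -0.8, -0.1]
opening: 0.0914
grip_force: 0.0
t 0.98 shift [ 0.0204  0.0029 -0.0051] dyaw(tool z) -0.3903 rows 0.5078440228257142
pos [ 0.4563 -0.1753  0.3149] [-3.1415e+00  1.0000e-04  9.7970e-01] F [ 1.  -0.8 -0.1] grip 0.0 open 0.0914 q [-0.52  0.22  1.47 -0.    1.45  0.07]
```

```bash
python3 - <<'E'
from h import *
c,im=save("wrist","w1.png"); print(proj(c,[.559,-.215,.13]))
E
python3 d.py 0.515 0.334 0.24 1.403
```

```text
[[355.87721664 143.16477206]]
t 1.03 shift [ 0.4514 -0.2304  0.078 ] dyaw(tool z) -0.411 rows 12.296921666951148
pos [ 0.4606 -0.1701  0.3164] [ 3.1388 -0.0049  0.992 ] F [ 1.9  4.9 -0.2] grip 0.0 open 0.092 q [-0.51  0.22  1.46  0.    1.45  0.07]
```

View pics/w1.png

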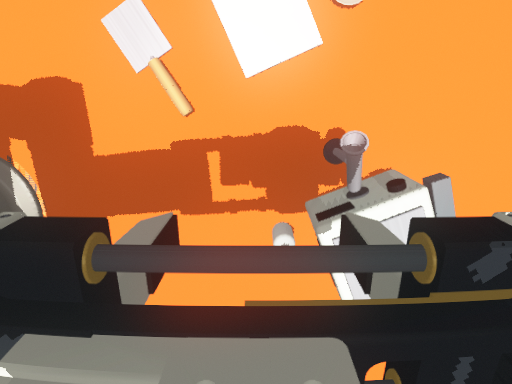

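```bash
python3 -m jog '[[[1,0.036,-0.018,0,0],[1,0.072,-0.037,0.004,0],[1,0.108,-0.056,0.008,0],[1,0.144,-0.075,0.012,0],[1,0.18,-0.093,0.016,0]]]' >/dev/null
python3 -m jog '[[[1,0.036,-0.018,0.005,-0.08],[1,0.072,-0.037,0.01,-0.16],[1,0.108,-0.056,0.015,-0.24],[1,0.144,-0.075,0.02,-0.32],[1,0.18,-0.093,0.025,-0.411]]]'
python3 d.py 0.515 0.334 0.24 1.403
```

```text
time: 1.87
tool_pos: [0.5037, 0.2269, 0.2731]
tool_rot: [-3.141, 0.0, 1.388]
contact_force: [0.6, 0.0, -0.2]
opening: 0.092
grip_force: 0.0
t 1.87 shift [ 0.1074 -0.0084  0.0331] dyaw(tool z) -0.0147 rows 2.702415895536404
pos [0.5037 0.2269 0.2731] [-3.1413e+00  3.0000e-04  1.3883e+00] F [ 0.6  0.  -0.2] grip 0.0 open 0.092 q [ 0.28  0.37  1.38 -0.    1.4   0.47]
```

```bash
python3 -m jog '[[[1,0.03,-0.002,0.01,0],[1,0.06,-0.005,0.02,0],[1,0.09,-0.008,0.028,0],[1,0.09,-0.008,0.028,0],[1,0.09,-0.008,0.028,0]]]'
python3 d.py 0.515 0.334 0.24 1.403
python3 - <<'E'
from h import *
c,im=save("wrist","w2.png"); g=np.array([.5088,.2969,.12]); u=np.array([.167,.986,0])
print(proj(c,[g+u*k for k in(-.1,0,.008,.038,.113)]))
E
```

```text
time: 2.28
tool_pos: [0.5122, 0.3157, 0.2441]
tool_rot: [-3.14, 0.002, 1.387]
contact_force: [0.0, -0.6, -0.1]
opening: 0.0916
grip_force: 0.0
t 2.28 shift [ 0.0185 -0.0006  0.004 ] dyaw(tool z) -0.0161 rows 0.4534617529989589
pos [0.5122 0.3157 0.2441] [-3.1396e+00  1.8000e-03  1.3869e+00] F [ 0.  -0.6 -0.1] grip 0.0 open 0.0916 q [ 0.43  0.48  1.28 -0.    1.38  0.61]
[[261.44029789 287.827462  ]
 [259.97589819 197.64914131]
 [259.84494697 189.62230131]
 [259.3350036  158.42081073]
 [257.93054762  72.95505416]]
```

View pics/w2.png

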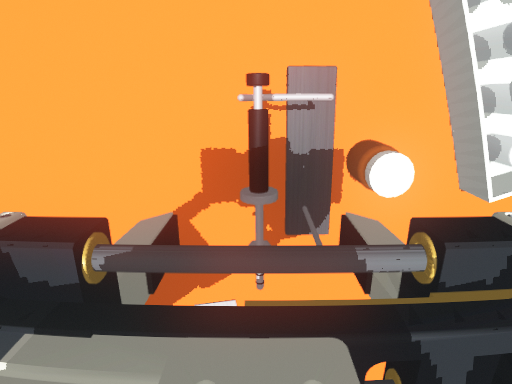

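```bash
python3 -m jog '[[[1,0.0185,-0.001,0.03,-0.016],[1,0.0185,-0.001,0.06,-0.016],[1,0.0185,-0.001,0.09,-0.016],[1,0.0185,-0.001,0.115,-0.016],[1,0.0185,-0.001,0.135,-0.016]]]' >/dev/null
python3 -m jog '[[[1,0,0,0,0],[1,0,0,0,0]]]'
python3 d.py 0.515 0.334 0.109 1.403
```

```text
time: 2.92
tool_pos: [0.5155, 0.3319, 0.1107]
tool_rot: [-3.141, 0.001, 1.399]
contact_force: [0.3, 0.4, 0.1]
opening: 0.0915
grip_force: 0.0
t 2.92 shift [ 0.002  -0.0008  0.0017] dyaw(tool z) -0.0039 rows 0.06458396671953393
pos [0.5155 0.3319 0.1107] [-3.1407e+00  1.0000e-03  1.3991e+00] F [0.3 0.4 0.1] grip 0.0 open 0.0915 q [ 0.45  0.62  1.43 -0.    1.1   0.62]
```

```bash
python3 -m jog '[[[-1,0.002,-0.001,0.001,0],[-1,0.002,-0.001,0.001,0],[-1,0.002,-0.001,0.001,0],[-1,0.002,-0.001,0.001,0],[-1,0.002,-0.001,0.001,0]]]' 8
python3 -m jog '[[[-1,0,0,0,0],[-1,0,0,0,0],[-1,0,0,0,0],[-1,0,0,0,0],[-1,0,0,0,0]]]'
```

```text
time: 3.33
tool_pos: [0.5149, 0.3356, 0.1103]
tool_rot: [3.14, -0.001, 1.401]
contact_force: [-0.2, 0.1, -0.1]
opening: 0.0632
grip_force: 0.0
time: 3.75
tool_pos: [0.5147, 0.3354, 0.1095]
tool_rot: [-3.142, 0.0, 1.401]
contact_force: [-0.1, 0.3, -0.8]
opening: 0.0302
grip_force: 0.0
```

```bash
python3 -m jog '[[[-1,0,0,0,0],[-1,0,0,0,0],[-1,0,0,0,0],[-1,0,0,0,0],[-1,0,0,0,0]]]'
python3 -m jog '[[[-1,0,0,-0.01,0],[-1,0,0,-0.03,0],[-1,0,0,-0.05,0],[-1,0,0,-0.075,0],[-1,0,0,-0.1,0]]]'
python3 -m jog '[[[-1,0,0,-0.02,0],[-1,0,0,-0.04,0],[-1,0,0,-0.05,0],[-1,0,0,-0.05,0]]]'
python3 - <<'E'
from h import *
save("side","s2.png")
s=cv2.imread('pics/s2.png'); cv2.imwrite('pics/s2c.png',cv2.resize(s[20:190,120:300],None,fx=3,fy=3))
c,im=save("wrist","w3.png")
E
```

```text
time: 4.17
tool_pos: [0.5147, 0.3354, 0.1095]
tool_rot: [3.142, 0.0, 1.401]
contact_force: [0.7, -1.1, -0.2]
opening: 0.0176
grip_force: 8.0
time: 4.58
tool_pos: [0.5142, 0.3353, 0.2108]
tool_rot: [-3.141, 0.001, 1.401]
contact_force: [-0.4, 0.6, -2.0]
opening: 0.0177
grip_force: 8.0
time: 4.92
tool_pos: [0.5154, 0.3359, 0.2626]
tool_rot: [3.137, -0.003, 1.401]
contact_force: [-0.8, 0.7, -1.5]
opening: 0.0178
grip_force: 8.0
```

View pics/s2c.png

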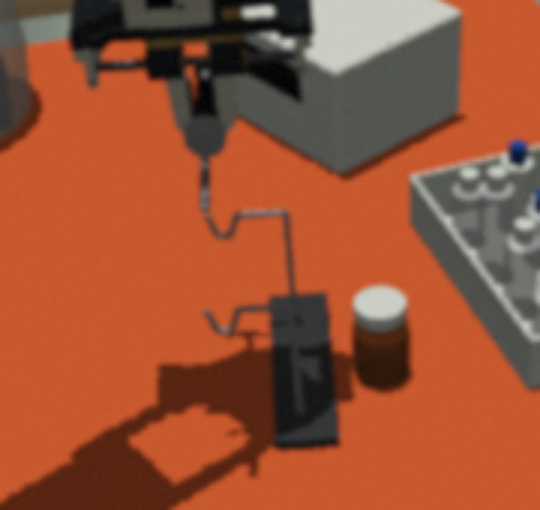

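```bash
cat >> h.py <<'E'
def vplane(c,uv,pos,yaw):
    "along (to tip, from grip) and z of pixel rays on the vertical plane through pos with tool yaw"
    u=np.array([-np.cos(yaw),-np.sin(yaw),0]); n=np.array([-u[1],u[0],0]); p,v=ray(c,uv)
    X=p+v*(((np.array(pos)-p)@n)/(v@n))[:,None]; return np.c_[(X-pos)@u,X[:,2]]
E
python3 - <<'E'
from h import *
s=robot.observe(); g=s["tool_pos"]+[0,0,.011]; print(g)
for n,uv in (("side",[[188,65],[189,90]]),):
    a=vplane(cam(n),uv,g,1.401); print(a, np.degrees(np.arctan2(a[0,1]-a[1,1],a[1,0]-a[0,0])),np.degrees(np.arctan2(g[2]-a[:,1],a[:,0])))
w=cv2.imread('pics/w3.png'); cv2.imwrite('pics/w3c.png',w)
E
```

```text
[0.51437507 0.3353079  0.26997939]
[[0.00815056 0.25682821]
 [0.08450262 0.23373427]] 16.82880324251051 [58.21106795 23.21560779]
```

```bash
cat >> h.py <<'E'
def rodpts(g,yaw,th,ks):
    u=np.array([-np.cos(yaw)*np.cos(th),-np.sin(yaw)*np.cos(th),-np.sin(th)]); return [g+u*k for k in ks]
E
python3 - <<'E'
from h import *
s=robot.observe(); g=s["tool_pos"]+[0,0,.011]
for th in range(-10,60,5): print(th,proj(cam("side"),rodpts(g,1.401,np.radians(th),[.034,.138])).round(1).tolist(),proj(cam("top"),rodpts(g,1.401,np.radians(th),[.138,-.075])).round(1).tolist(),proj(cam("wrist"),rodpts(g,1.401,np.radians(th),[-.07])).round(1).tolist())
E
```

```text
-10 [[187.1, 63.6], [185.9, 80.4]] [[166.2, 215.9], [86.6, 202.0]] [[260.3, 106.4]]
-5 [[187.2, 64.7], [186.6, 85.3]] [[167.7, 216.3], [85.3, 201.7]] [[260.3, 105.0]]
0 [[187.4, 65.8], [187.2, 89.9]] [[168.7, 216.6], [84.3, 201.5]] [[260.4, 104.7]]
5 [[187.5, 66.9], [187.8, 94.1]] [[169.4, 216.9], [83.4, 201.2]] [[260.4, 105.6]]
10 [[187.6, 67.8], [188.4, 98.0]] [[169.6, 217.1], [82.8, 201.0]] [[260.5, 107.9]]
15 [[187.8, 68.7], [188.9, 101.5]] [[169.4, 217.2], [82.4, 200.9]] [[260.6, 111.8]]
20 [[187.9, 69.6], [189.5, 104.6]] [[168.8, 217.2], [82.3, 200.8]] [[260.7, 117.5]]
25 [[188.0, 70.3], [190.0, 107.3]] [[167.8, 217.2], [82.4, 200.7]] [[260.7, 125.1]]
30 [[188.2, 70.9], [190.5, 109.5]] [[166.5, 217.0], [82.7, 200.7]] [[260.8, 134.7]]
35 [[188.3, 71.4], [191.0, 111.3]] [[164.8, 216.9], [83.4, 200.7]] [[260.9, 146.4]]
40 [[188.4, 71.9], [191.4, 112.6]] [[162.7, 216.6], [84.2, 200.8]] [[261.0, 160.4]]
45 [[188.5, 72.2], [191.8, 113.5]] [[160.4, 216.3], [85.3, 201.0]] [[261.1, 176.5]]
50 [[188.6, 72.4], [192.1, 114.0]] [[157.8, 215.9], [86.7, 201.1]] [[261.1, 194.5]]
55 [[188.7, 72.6], [192.4, 114.1]] [[154.9, 215.4], [88.3, 201.4]] [[261.2, 214.3]]
```

View pics/w3.png

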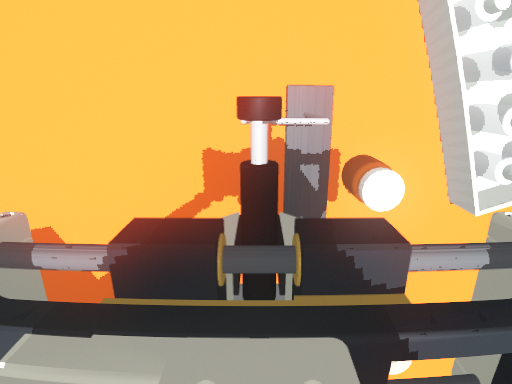

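```bash
python3 d.py 0.594 -0.039 0.25 1.37; echo; python3 -c "
from h import *
print(proj(cam('wrist'),[robot.observe()['tool_pos']+np.array([.168*k,.986*k,.011+.01]) for k in (.064,.074)]))"
```

```text
t 5.02 shift [-0.3554  0.1418  0.0091] dyaw(tool z) 0.0308 rows 9.17958436243969
pos [0.5144 0.3353 0.259 ] [-3.1411e+00  5.0000e-04  1.4008e+00] F [ 0.2 -0.4 -1.7] grip 8.0 open 0.0174 q [ 0.45  0.49  1.22 -0.    1.43  0.62]

[[260.32537857 119.70058829]
 [260.31368822  95.26617383]]
```

```bash
python3 -m jog '[[[-1,-0.03,0.012,0,0.03],[-1,-0.066,0.026,0,0.03],[-1,-0.102,0.041,0,0.03],[-1,-0.138,0.055,0,0.03],[-1,-0.174,0.07,0,0.03]]]' >/dev/null
python3 -m jog '[[[-1,-0.036,0.014,0.0,0],[-1,-0.072,0.028,0.0,0],[-1,-0.108,0.043,0,0],[-1,-0.14,0.056,0.0,0],[-1,-0.16,0.064,0.0,0]]]' >/dev/null
python3 -m jog '[[[-1,-0.005,0.002,0,0],[-1,-0.005,0.002,0,0]]]'
python3 d.py 0.594 -0.039 0.119 1.37
```

```text
time: 6.02
tool_pos: [0.5856, -0.0242, 0.2577]
tool_rot: [-3.138, 0.0, 1.368]
contact_force: [0.0, 0.1, -1.6]
opening: 0.0177
grip_force: 8.0
t 6.02 shift [-0.0128  0.0117  0.1386] dyaw(tool z) -0.0021 rows 3.350577935391891
pos [ 0.5856 -0.0242  0.2577] [-3.1383e+00  2.0000e-04  1.3679e+00] F [ 0.   0.1 -1.6] grip 8.0 open 0.0177 q [-0.17  0.44  1.31 -0.    1.4   0.03]
```

```bash
python3 -m jog '[[[-1,-0.004,0.003,0.035,0],[-1,-0.008,0.007,0.07,0],[-1,-0.013,0.0115,0.105,0],[-1,-0.013,0.0115,0.139,0],[-1,-0.013,0.0115,0.139,0]]]' 5
python3 d.py 0.594 -0.039 0.119 1.37
python3 - <<'E'
from h import *
T,t=save("top","t3.png"); S,s=save("side","s3.png"); ob=robot.observe(); g=ob["tool_pos"]+[0,0,.011]
for c in(T,S): print(proj(c,rodpts(g,ob["tool_rot"][2],0,[.039,.139])).round(1).tolist(),proj(c,[.5585,-.2145,.13]))
A=np.zeros((560,800,3),np.uint8); t=cv2.imread('pics/t3.png'); s=cv2.imread('pics/s3.png')
A[:320,:480]=cv2.resize(t[165:245,260:380],(480,320),interpolation=2); A[:560,480:800]=cv2.resize(s[190:330,225:305],(320,560),interpolation=2)
cv2.imwrite('pics/c3.png',A)
E
```

```text
time: 6.43
tool_pos: [0.59, -0.0353, 0.113]
tool_rot: [-3.127, -0.0, 1.372]
contact_force: [-2.4, 0.9, -2.6]
opening: 0.0184
grip_force: 5.0
t 6.43 shift [-0.0028  0.0046 -0.0061] dyaw(tool z) 0.002 rows 0.19448361391958804
pos [ 0.59   -0.0353  0.113 ] [-3.1269e+00 -2.0000e-04  1.3720e+00] F [-2.4  0.9 -2.6] grip 5.0 open 0.0184 q [-0.19  0.58  1.48  0.    1.09  0.01]
[[274.9, 187.3], [309.3, 194.6]] [[324.03563096 197.5830118 ]]
[[258.7, 206.8], [262.5, 243.8]] [[264.42266674 261.71757057]]
```

View pics/c3.png

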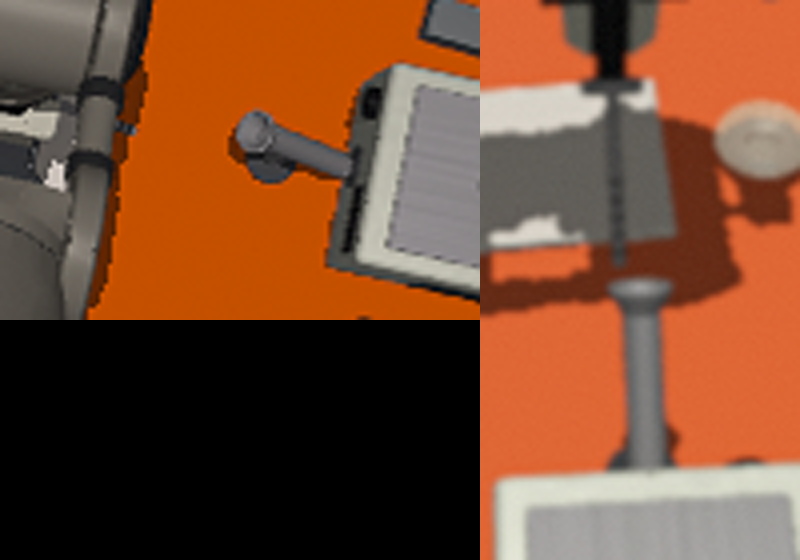

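```bash
cat > ang.py <<'E'
from h import *
import sys
S=cam("side"); s=robot.read_camera("side"); ob=robot.observe(); g=ob["tool_pos"]+[0,0,.011]
# dark collar/rod rows: table is orange; print profile table and save crop
cv2.imwrite('pics/'+sys.argv[1],cv2.resize(cv2.cvtColor(s,cv2.COLOR_RGB2BGR)[150:300,210:310],(800,600*2))[:600] if 0 else cv2.resize(cv2.cvtColor(s,cv2.COLOR_RGB2BGR)[170:310,200:320],(514,600),interpolation=2))
print(ob["tool_pos"],ob["tool_rot"],ob["time"])
for th in range(-10,60,5): print(th,proj(S,rodpts(g,ob["tool_rot"][2],np.radians(th),[.039,.139])).round(1).tolist())
h=cv2.cvtColor(s,cv2.COLOR_RGB2HSV)
for r in range(195,285,3): print(r,''.join('#' if v<110 else '.' for v in h[r,235:290,1]))
E
python3 ang.py a1.png
```

```text
[ 0.59535198 -0.03660493  0.12181656] [ 3.14060691e+00 -2.39196495e-04  1.37210449e+00] 6.5833
-10 [[259.4, 203.9], [263.2, 235.1]]
-5 [[259.4, 205.1], [263.2, 239.5]]
0 [[259.4, 206.2], [263.2, 243.3]]
5 [[259.4, 207.2], [263.1, 246.6]]
10 [[259.4, 208.1], [263.0, 249.5]]
15 [[259.4, 208.8], [262.9, 251.8]]
20 [[259.3, 209.4], [262.7, 253.6]]
25 [[259.3, 209.9], [262.5, 254.9]]
30 [[259.2, 210.3], [262.2, 255.6]]
35 [[259.1, 210.5], [262.0, 255.9]]
40 [[259.1, 210.6], [261.7, 255.7]]
45 [[259.0, 210.5], [261.4, 255.0]]
50 [[258.9, 210.4], [261.0, 253.8]]
55 [[258.8, 210.1], [260.7, 252.2]]
195 ............#######################....................
198 .............#####################.....................
201 ................#########...##.........................
204 ......................####.............................
207 ......................####.............................
210 .................################......................
213 ##################################.....................
216 ##################################.....................
219 ##################
[... 597 characters left out ...]
#######################.................
252 ........................###............................
255 .........................##............................
258 .......................................................
261 ......................################.................
264 ........................#############..................
267 ..........................#########....................
270 ..........................#########....................
273 ..........................#########....................
276 ..........................#########....................
279 ..........................#########....................
282 ...........................########....................
```

```bash
cat > wa.py <<'E'
from h import *
c=cam("wrist"); im=robot.read_camera("wrist"); cv2.imwrite('pics/wlast.png',im[...,::-1]); ob=robot.observe(); g=ob["tool_pos"]+[0,0,.011]
v=im[:,254:264].max(2).mean(1); print(ob["tool_pos"].round(4),ob["contact_force"].round(1),round(ob["time"],2),ob["grip_force"],[int(x) for x in v[60:250:3]])
d=im[60:240,225:295].max(2)<75; r=np.where(d.sum(1)>8)[0]+60; print("dark rows",np.split(r,np.where(np.diff(r)>2)[0]+1).__repr__()[:50], [ (a[0],a[-1],int(d[a[len(a)//2]-60].sum())) for a in np.split(r,np.where(np.diff(r)>2)[0]+1) if len(a)])
for th in range(0,65,5): print(th,proj(c,rodpts(g,ob["tool_rot"][2],np.radians(th),[-.064,-.074,-.044])).round(0)[:,1].tolist(),end=' ')
E
python3 wa.py
```

```text
[ 0.5961 -0.0369  0.1228] [ 0.3  0.4 -0.5] 6.63 4.999967515468597 [255, 255, 255, 255, 255, 255, 255, 255, 255, 255, 255, 255, 255, 255, 255, 255, 255, 255, 243, 255, 255, 255, 255, 255, 255, 255, 246, 238, 233, 224, 114, 110, 106, 102, 97, 93, 88, 84, 80, 70, 65, 61, 57, 54, 51, 47, 45, 43, 41, 38, 36, 35, 36, 116, 69, 33, 32, 33, 34, 30, 31, 32, 60, 68]
dark rows [array([177, 178, 179, 180, 181, 182, 183, 184, 18 [(np.int64(177), np.int64(239), 43)]
0 [119.0, 96.0, 162.0] 5 [120.0, 96.0, 164.0] 10 [123.0, 98.0, 167.0] 15 [127.0, 102.0, 171.0] 20 [133.0, 108.0, 176.0] 25 [140.0, 116.0, 181.0] 30 [149.0, 126.0, 188.0] 35 [160.0, 138.0, 195.0] 40 [173.0, 153.0, 203.0] 45 [187.0, 171.0, 212.0] 50 [203.0, 191.0, 222.0] 55 [220.0, 213.0, 232.0] 60 [239.0, 236.0, 242.0]
```

View pics/wlast.png

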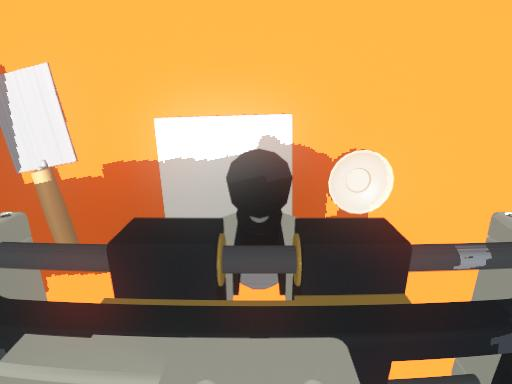

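```bash
python3 -m jog '[[[-1,0,0,-0.03,0],[-1,0,0,-0.06,0],[-1,0,0,-0.09,0],[-1,0,0,-0.12,0],[-1,0,0,-0.12,0]]]' 8 | head -2
python3 d.py 0.5816 -0.1008 0.242 1.37
```

```text
time: 7.05
tool_pos: [0.5981, -0.0378, 0.2507]
t 7.05 shift [-0.0651 -0.0038  0.0086] dyaw(tool z) 0.0014 rows 1.5765018278319975
pos [ 0.5981 -0.0378  0.2507] [ 3.1248e+00 -2.0000e-04  1.3714e+00] F [ 0.3  0.8 -0.8] grip 8.0 open 0.0178 q [-0.19  0.46  1.3   0.    1.37  0.01]
```

```bash
python3 -m jog '[[[-1,-0.02,-0.001,0.002,0],[-1,-0.04,-0.002,0.004,0],[-1,-0.06,-0.003,0.005,0],[-1,-0.065,-0.003,0.005,0],[-1,-0.065,-0.003,0.005,0]]]' | head -2
python3 -m jog '[[[-1,0,0,0,0],[-1,0,0,0,0],[-1,0,0,0,0]]]' | head -2
python3 wa.py
python3 d.py 0.5816 -0.1008 0.242 1.37
python3 - <<'E'
from h import *
S,s=save("side","s4.png"); T,t=save("top","t4.png"); ob=robot.observe(); g=ob["tool_pos"]+[0,0,.011]
for c in (S,T): print(proj(c,rodpts(g,ob["tool_rot"][2],np.radians(46),[.039,.139])).round(1).tolist(),proj(c,[.5585,-.2145,.13]))
A=np.zeros((600,800,3),np.uint8)
A[:600,:400]=cv2.resize(s[180:330,225:325],(400,600),interpolation=2)[...,::-1]; A[:400,400:]=cv2.resize(t[150:250,270:370],(400,400),interpolation=2)[...,::-1]
cv2.imwrite('pics/c4.png',A)
E
```

```text
time: 7.47
tool_pos: [0.5791, -0.1018, 0.2372]
time: 7.72
tool_pos: [0.5793, -0.0998, 0.2359]
[ 0.5792 -0.0999  0.2358] [ 0.  -0.9 -1.5] 7.77 7.999975830316544 [251, 251, 250, 250, 250, 250, 250, 250, 250, 249, 249, 249, 249, 249, 249, 248, 248, 248, 247, 247, 247, 247, 246, 246, 246, 245, 238, 228, 135, 133, 53, 50, 49, 47, 45, 43, 41, 40, 39, 34, 30, 29, 28, 27, 27, 26, 25, 25, 25, 23, 23, 22, 24, 74, 41, 21, 22, 21, 21, 19, 18, 18, 36, 42]
dark rows [array([150, 151, 152, 153, 154, 155, 156, 157, 15 [(np.int64(150), np.int64(239), 58)]
0 [118.0, 96.0, 162.0] 5 [120.0, 96.0, 164.0] 10 [122.0, 98.0, 166.0] 15 [126.0, 102.0, 170.0] 20 [132.0, 108.0, 175.0] 25 [139.0, 115.0, 180.0] 30 [148.0, 125.0, 187.0] 35 [159.0, 137.0, 194.0] 40 [172.0, 152.0, 202.0] 45 [186.0, 170.0, 211.0] 50 [202.0, 189.0, 220.0] 55 [219.0, 211.0, 230.0] 60 [237.0, 234.0, 241.0] t 7.77 shift [-0.0004  0.0025 -0.0062] dyaw(tool z) 0.002 rows 0.1616985768263392
pos [ 0.5792 -0.0999  0.2358] [ 3.1412e+00 -1.0000e-04  1.3720e+00] F [ 0.  -0.9 -1.5] grip 8.0 open 0.0177 q [-0.3   0.46  1.34  0.    1.34 -0.1 ]
[[259.8, 197.9], [262.5, 248.6]] [[264.42266674 261.71757057]]
[[296.5, 188.0], [318.0, 196.3]] [[324.03563096 197.5830118 ]]
```

View pics/c4.png

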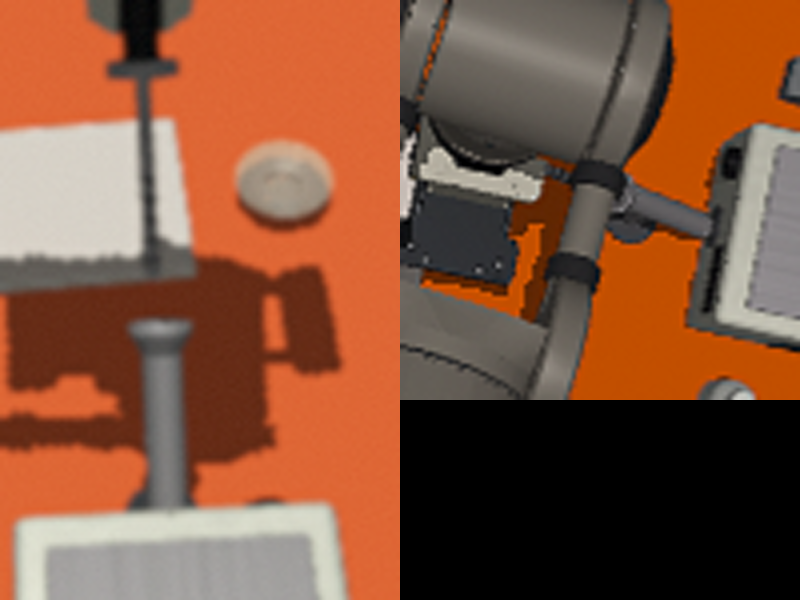

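```bash
python3 -m jog '[[[-1,0,0.003,-0.003,0],[-1,-0.01,0.003,0.007,0],[-1,-0.02,0.003,0.017,0],[-1,-0.028,0.003,0.025,0],[-1,-0.035,0.003,0.032,0]]]'
python3 -m jog '[[[-1,0,0,0,0],[-1,0,0,0,0]]]'
python3 d.py 0.5816 -0.1008 0.242 1.37
```

```text
time: 8.28
tool_pos: [0.574, -0.1371, 0.2018]
tool_rot: [-3.14, 0.0, 1.37]
contact_force: [-0.2, -0.4, -0.9]
opening: 0.0177
grip_force: 8.0
time: 8.45
tool_pos: [0.5744, -0.1365, 0.2027]
tool_rot: [-3.14, -0.0, 1.369]
contact_force: [0.2, -0.5, -0.9]
opening: 0.0176
grip_force: 8.0
t 8.45 shift [ 0.0364 -0.0002 -0.0393] dyaw(tool z) -0.0007 rows 1.2845674249887669
pos [ 0.5744 -0.1365  0.2027] [-3.1400e+00 -2.0000e-04  1.3693e+00] F [ 0.2 -0.5 -0.9] grip 8.0 open 0.0176 q [-0.36  0.49  1.38 -0.    1.27 -0.16]
```

```bash
python3 -m jog '[[[-1,-0.009,0,0.009,0],[-1,-0.018,0,0.018,0],[-1,-0.027,0,0.027,0],[-1,-0.036,0,0.036,0],[-1,-0.045,0,0.045,0]]]'
python3 -m jog '[[[-1,-0.006,0,0.006,0],[-1,-0.012,0,0.012,0],[-1,-0.016,0,0.016,0],[-1,-0.02,0,0.02,0],[-1,-0.02,0,0.02,0]]]'
python3 wa.py
```

```text
time: 8.87
tool_pos: [0.5656, -0.1809, 0.1574]
tool_rot: [-3.141, 0.0, 1.371]
contact_force: [-0.3, -0.1, -0.1]
opening: 0.0178
grip_force: 8.0
time: 9.28
tool_pos: [0.5623, -0.1967, 0.141]
tool_rot: [3.141, -0.005, 1.37]
contact_force: [-4.4, 15.2, 18.9]
opening: 0.0177
grip_force: 23.6
[ 0.5623 -0.1967  0.141 ] [-3.6 13.9 19. ] 9.33 23.520450834184885 [249, 224, 246, 246, 246, 245, 245, 245, 245, 245, 245, 245, 245, 245, 245, 78, 59, 57, 55, 54, 52, 50, 49, 47, 45, 43, 42, 41, 39, 38, 36, 36, 34, 35, 32, 29, 29, 28, 27, 27, 92, 74, 75, 74, 74, 53, 20, 19, 19, 20, 19, 18, 17, 17, 17, 16, 16, 16, 16, 16, 15, 15, 36, 41]
dark rows [array([106, 107, 108, 109, 110, 111, 112, 113, 11 [(np.int64(106), np.int64(239), 42)]
0 [118.0, 95.0, 161.0] 5 [119.0, 96.0, 163.0] 10 [122.0, 98.0, 166.0] 15 [126.0, 101.0, 170.0] 20 [131.0, 107.0, 174.0] 25 [138.0, 114.0, 180.0] 30 [147.0, 124.0, 186.0] 35 [158.0, 136.0, 193.0] 40 [170.0, 151.0, 201.0] 45 [185.0, 168.0, 210.0] 50 [200.0, 187.0, 220.0] 55 [217.0, 209.0, 230.0] 60 [235.0, 232.0, 240.0]
```

```bash
python3 - <<'E'
from h import *
S,s=save("side","s5.png"); h=cv2.cvtColor(s,cv2.COLOR_RGB2HSV)
M=np.array([.5595,-.2147,.13]); a=np.array([.199,.98,1])/1.414
print(proj(S,[M,M+a*.008,M+a*.028,M+a*.083]).round(1).tolist())
for r in range(236,284,2): print(r,' '.join(f'{min(int(v),999):3d}' if q<130 else '...' for v,q in zip(h[r,250:282,2],h[r,250:282,1])))
E
```

```text
[[264.9, 261.7], [264.7, 257.6], [264.2, 247.5], [262.8, 219.5]]
236  30  26  25  25  24  23  23  21  24  22  20  13  13  14  11  10  11  37  65  68  67  57  39  22  19  14  17  15  19  16  17  19
238  17  18  17  17  19  17  18  15  17  23  31  32  30  32  33  30  30  35  38  40  42  43  39  26  19  20  18  16  19  18  16  20
240  19  20  19  18  18  20  18  20  17  30  45  49  46  43  41  40  42  46  44  41  40  45  46  36  23  19  21  19  19  19  18  19
242  19  19  18  18  21  18  19  20  18  23  31  34  30  26  25  27  24  27  27  25  36  54  52  33  18  17  19  16  17  15  18  18
244  17  15  19  17  19  16  17  17  17  16  15  13  12  15  14  14  10  10  10  20  45  66  55  29  16  16  17  15  18  22  21  24
246  27  19  20  21  22  24  27  26  27  20  15  12  12  11  14  13  14  12  11  18  45  72  73  61  56  56  56  63  98 ... ... ...
248 159 117  90  82  82  82  87  85  78  53  25  11  11  14  15  13  15  12  12  19  49  80  96 100  99  97  97 107 157 ... ... ...
250 165 139 110 101  99 100  99 102  91  62  28  14  10  13  12  13  13  13  14  23  52  83  96  99  99  98  97
[... 1432 characters left out ...]
 ... ... ... ... ... ... ... ... ... ...
274 ... ... ... ... ... ... ... ... ... ... ... 122  77  74  78  80  81  79  73  80 ... ... ... ... ... ... ... ... ... ... ... ...
276 ... ... ... ... ... ... ... ... ... ... ... 109  74  74  77  80  80  77  76  78 ... ... ... ... ... ... ... ... ... ... ... ...
278 ... ... ... ... ... ... ... ... ... ... ...  78  70  74  79  79  82  77  73  72  86 ... ... ... ... ... ... ... ... ... ... ...
280 ... ... ... ... ... ... ... ... ... ... ...  80  72  71  77  82  81  78  76  73  85 ... ... ... ... ... ... ... ... ... ... ...
282 ... ... ... ... ... ... ... ... ... ... ...  83  72  73  75  80  81  78  75  70  83 ... ... ... ... ... ... ... ... ... ... ...
```

```bash
python3 -m jog '[[[-1,0.005,0,-0.005,0],[-1,0.013,0,-0.013,0],[-1,0.023,0,-0.023,0],[-1,0.033,0,-0.033,0],[-1,0.043,0,-0.043,0]]]' 9
python3 -m jog '[[[-1,0.01,0,-0.01,0],[-1,0.02,0,-0.02,0],[-1,0.03,0,-0.03,0],[-1,0.034,0,-0.034,0],[-1,0.034,0,-0.034,0]]]'
python3 - <<'E'
from h import *
s=robot.observe(); v=s["tool_pos"]+[0,0,.011]-[.559,-.2145,.13]; print("h",-.199*v[0]-.98*v[1],"z",v[2],"lat",.98*v[0]-.199*v[1])
E
python3 wa.py
```

```text
time: 9.8
tool_pos: [0.5709, -0.1564, 0.1826]
tool_rot: [3.141, 0.0, 1.371]
contact_force: [0.5, 0.3, -1.8]
opening: 0.0179
grip_force: 15.2
time: 10.22
tool_pos: [0.5781, -0.1229, 0.2171]
tool_rot: [3.139, 0.0, 1.372]
contact_force: [0.1, 0.1, -0.8]
opening: 0.0176
grip_force: 15.2
h -0.09357461299673982 z 0.09808154142045772 lat 0.0004970422396021051
[ 0.5776 -0.1235  0.2161] [-0.4 -0.2 -1.5] 10.27 15.177216846495867 [248, 248, 248, 248, 248, 248, 248, 247, 247, 247, 247, 247, 247, 246, 246, 246, 63, 59, 58, 56, 54, 52, 50, 48, 46, 45, 43, 42, 40, 38, 37, 36, 35, 34, 34, 31, 30, 29, 28, 28, 28, 65, 74, 74, 74, 74, 22, 22, 23, 22, 22, 22, 21, 21, 21, 20, 19, 19, 19, 19, 18, 17, 36, 41]
dark rows [array([108, 109, 110, 111, 112, 113, 114, 115, 11 [(np.int64(108), np.int64(239), 45)]
0 [120.0, 97.0, 162.0] 5 [121.0, 98.0, 165.0] 10 [124.0, 100.0, 167.0] 15 [128.0, 104.0, 171.0] 20 [133.0, 109.0, 176.0] 25 [141.0, 117.0, 181.0] 30 [150.0, 127.0, 188.0] 35 [160.0, 139.0, 195.0] 40 [173.0, 154.0, 203.0] 45 [187.0, 171.0, 212.0] 50 [203.0, 190.0, 221.0] 55 [220.0, 212.0, 231.0] 60 [237.0, 235.0, 241.0]
```

```bash
python3 -m jog '[[[-1,0.006,0,-0.006,0],[-1,0.012,0,-0.012,0],[-1,0.012,0,-0.012,0],[-1,0.012,0,-0.012,0],[-1,0.012,0,-0.012,0]]]'
python3 - <<'E'
from h import *
S,s=save("side","s6.png"); h=cv2.cvtColor(s,cv2.COLOR_RGB2HSV)
o=robot.observe(); g=o["tool_pos"]+[0,0,.011]; print(g,o["grip_force"])
for th in(40,45,50): print(th,proj(S,rodpts(g,1.371,np.radians(th),[.028,.128])).round(1).tolist())
for r in range(186,272,2): print(r,' '.join(f'{int(v):3d}' if q<130 else '...' for v,q in zip(h[r,248:282,2],h[r,248:282,1])))
E
```

```text
time: 10.68
tool_pos: [0.5796, -0.1123, 0.2274]
tool_rot: [-3.141, 0.0, 1.371]
contact_force: [-0.3, -0.2, -1.3]
opening: 0.0175
grip_force: 15.0
[ 0.57955905 -0.11239147  0.238255  ] 15.033070393837988
40 [[261.5, 199.6], [264.5, 251.3]]
45 [[261.5, 199.6], [264.1, 250.7]]
50 [[261.4, 199.5], [263.7, 249.5]]
186 ... 102  90  90  92  90  93  83  55  25   9   8  11  13  13  13   8   9  20  49  77  89  91  90  92  91 113 ... ... ... ... ... ... ...
188 ... 111  90  92  92  92  95  83  56  26   9   9  13  12  11  12  10  10  23  49  76  89  92  92  92  89 117 ... ... ... ... ... ... ...
190 ... 126  95  90  88  91  93  84  53  24  13  10  11  10  13  10   8   8  22  51  77  87  90  90  91 113 ... ... ... ... ... ... ... ...
192 ... ... 136 107  95  90  91  83  55  25   7  12   9  12  11   9  10  10  26  55  81  90 100 122 ... ... ... ... ... ... ... ... ... ...
194 ... ... ... ... ... 132  95  79  55  28  15  16  15  18  19  19  20  24  32  59  77 104 ... ... ... ... ... ... ... ... ... ... ... ...
196 ... ... ... ... ... ...  88  65  60  56  58  58  60  60  60  64  66  63  65  65  64  
[... 4530 characters left out ...]

262 ... ... ... ... ... ... ... ... ...  99  99 103 106 104 103 105 108 110 116 115 110 104  99  94  89 ... ... ... ... ... ... ... ... ...
264 ... ... ... ... ... ... ... ... ... ...  85  82  85  91  93  98  99 100  99  95  92  83  74  76 ... ... ... ... ... ... ... ... ... ...
266 ... ... ... ... ... ... ... ... ... ... ...  79  68  69  77  82  81  83  80  77  73  69  72 ... ... ... ... ... ... ... ... ... ... ...
268 ... ... ... ... ... ... ... ... ... ... ... ...  81  79  85  90  91  94  95  88  87  82  90 ... ... ... ... ... ... ... ... ... ... ...
270 ... ... ... ... ... ... ... ... ... ... ... ...  93  95 104 116 125 129 128 120 112  98  95 ... ... ... ... ... ... ... ... ... ... ...
```

```bash
python3 -m jog '[[[-1,-0.006,0,0.008,0],[-1,-0.012,0,0.016,0],[-1,-0.0167,0,0.0228,0],[-1,-0.0167,0,0.0228,0],[-1,-0.0167,0,0.0228,0]]]' 8
python3 -m jog '[[[-1,0.004,0,0.005,0],[-1,0.008,0,0.01,0],[-1,0.012,0,0.0155,0],[-1,0.0165,0,0.021,0],[-1,0.0204,0,0.0265,0]]]'
python3 - <<'E'
from h import *
s=robot.observe(); v=s["tool_pos"]+[0,0,.011]-[.559,-.2145,.13]; print("h",-.199*v[0]-.98*v[1],"z",v[2],"lat",.98*v[0]-.199*v[1])
E
python3 wa.py
```

```text
time: 11.15
tool_pos: [0.5759, -0.1291, 0.2038]
tool_rot: [-3.14, -0.0, 1.37]
contact_force: [0.1, 0.1, -2.1]
opening: 0.0177
grip_force: 13.3
time: 11.57
tool_pos: [0.5805, -0.1078, 0.1777]
tool_rot: [-3.142, 0.0, 1.371]
contact_force: [-0.3, -1.2, -0.8]
opening: 0.0176
grip_force: 8.0
h -0.10881776017765096 z 0.05866049897279063 lat -0.00013302812797498162
[ 0.5801 -0.107   0.1764] [-0.5  0.5 -2.5] 11.62 8.003428280353546 [249, 249, 249, 249, 134, 65, 63, 62, 61, 59, 58, 57, 55, 54, 56, 53, 53, 52, 51, 50, 50, 49, 49, 129, 161, 161, 160, 160, 160, 160, 159, 159, 159, 159, 158, 37, 32, 31, 30, 29, 29, 28, 26, 26, 25, 24, 24, 23, 23, 22, 22, 21, 21, 20, 20, 19, 19, 19, 18, 18, 18, 18, 37, 42]
dark rows [array([ 73,  74,  75,  76,  77,  78,  79,  80,  8 [(np.int64(73), np.int64(128), 60), (np.int64(148), np.int64(239), 41)]
0 [116.0, 94.0, 159.0] 5 [118.0, 94.0, 161.0] 10 [120.0, 96.0, 164.0] 15 [124.0, 100.0, 168.0] 20 [130.0, 105.0, 172.0] 25 [137.0, 113.0, 178.0] 30 [146.0, 123.0, 184.0] 35 [156.0, 135.0, 191.0] 40 [169.0, 149.0, 199.0] 45 [183.0, 166.0, 208.0] 50 [198.0, 186.0, 217.0] 55 [215.0, 207.0, 227.0] 60 [233.0, 230.0, 238.0]
```

```bash
python3 -m jog '[[[-1,0.005,0,0.01,0],[-1,0.0094,0,0.0202,0],[-1,0.0125,0,0.031,0],[-1,0.0151,0,0.0418,0],[-1,0.0165,0,0.053,0]]]'
python3 -m jog '[[[-1,0.0005,0,0.006,0],[-1,0.001,0,0.011,0],[-1,0.001,0,0.013,0],[-1,0.001,0,0.013,0]]]' 
python3 - <<'E'
from h import *
s=robot.observe(); v=s["tool_pos"]+[0,0,.011]-[.559,-.2145,.13]; print("h",-.199*v[0]-.98*v[1],"z",v[2],"lat",.98*v[0]-.199*v[1])
E
cat > side.py <<'E'
from h import *
import sys
k=float(sys.argv[1])
S,s=save("side","sl.png"); h=cv2.cvtColor(s,cv2.COLOR_RGB2HSV)
o=robot.observe(); g=o["tool_pos"]+[0,0,.011]; print(g,o["grip_force"],o["time"])
for th in range(-15,20,5): print(th,proj(S,rodpts(g,o["tool_rot"][2],np.radians(th),[k,k+.1])).round(1).tolist())
u=proj(S,rodpts(g,o["tool_rot"][2],0,[k,k+.1])); c=int(u[1,0]); r0=int(u[0,1])-8
for r in range(r0,int(u[1,1])+16,2): print(r,' '.join(f'{int(v):3d}' if q<130 else '...' for v,q in zip(h[r,c-9:c+10,2],h[r,c-9:c+10,1])))
E
python3 side.py .028
```

```text
time: 12.03
tool_pos: [0.5836, -0.0919, 0.1238]
tool_rot: [-3.141, -0.0, 1.371]
contact_force: [-0.0, 0.3, -1.5]
opening: 0.0175
grip_force: 8.0
time: 12.37
tool_pos: [0.5838, -0.0916, 0.1118]
tool_rot: [-3.141, 0.0, 1.371]
contact_force: [0.4, 0.4, -1.0]
opening: 0.0175
grip_force: 8.0
h -0.1254075834608884 z -0.007186161388600509 lat -0.0001851991465482497
[ 0.58398229 -0.09160899  0.12328433] 7.999360263347626 12.4167
-15 [[260.8, 222.6], [264.7, 253.1]]
-10 [[260.9, 223.6], [264.8, 257.4]]
-5 [[260.9, 224.4], [264.8, 261.3]]
0 [[260.9, 225.2], [264.8, 264.7]]
5 [[260.9, 225.8], [264.7, 267.7]]
10 [[260.8, 226.4], [264.6, 270.1]]
15 [[260.8, 227.0], [264.4, 272.1]]
217  70  43  31  33  39  46  51  52  44  39  51  74  91  94  94  92 100 143 ...
219  71  61  63  65  66  67  68  68  68  64  66  70  76  85  89  91 107 ... ...
221  66  68  67  67  69  67  68  69  68  68  69  68  66  75 107 154 ... ... ...
223  66  68  70  68  68  68  70  67  67  69  69  67  69  89 140 ... ... ... ...
225  64  66  69  67  66  67  68  64  66  67  68  65  69 105 162 198 ... ... ...
227  79  65  67  65  67
[... 1436 characters left out ...]
 105 112 121 123 123 122 125 123 122 116 107  94  86  90 ...
265 ... ... ...  87  74  73  75  84  86  88  88  87  83  80  72  71  81 ... ...
267 ... ... ... ... ...  75  74  80  83  86  85  85  79  74  76  84 ... ... ...
269 ... ... ... ... ...  91  92 101 109 116 118 117 114 104  94  96 ... ... ...
271 ... ... ... ... ...  94  99 109 120 130 134 131 128 115 104  98 ... ... ...
273 ... ... ... ... ...  97  98 109 120 126 133 134 127 115 104  97 ... ... ...
275 ... ... ... ... ...  95  97 107 118 128 134 132 126 115 102  94 ... ... ...
277 ... ... ... ... ...  94  97 107 117 127 134 131 126 117 104  97 ... ... ...
279 ... ... ... ... ...  94  95 105 119 126 133 131 126 116 108  97 ... ... ...
```

```bash
python3 -m jog '[[[-1,0,0,0,0],[-1,0.01,0,0,0],[-1,0.02,0,0,0],[-1,0.035,0,0,0],[-1,0.05,0,0,0]]]' 30
python3 -m jog '[[[-1,0.015,0,-0.015,0],[-1,0.02,0,-0.04,0],[-1,0.02,0,-0.06,0],[-1,0.02,0,-0.075,0],[-1,0.02,0,-0.075,0]]]'
python3 -m jog '[[[-1,0,0,0,0],[-1,0,0,0,0]]]' >/dev/null
python3 side.py .028
```

```text
time: 12.83
tool_pos: [0.5941, -0.0412, 0.1126]
tool_rot: [3.141, -0.0, 1.37]
contact_force: [0.3, 0.0, -0.4]
opening: 0.0171
grip_force: 30.0
time: 13.25
tool_pos: [0.5997, -0.0217, 0.1911]
tool_rot: [3.135, -0.0, 1.372]
contact_force: [0.7, 0.2, -0.2]
opening: 0.0171
grip_force: 30.0
[ 0.59707031 -0.0224043   0.19681612] 29.99820828437805 13.4667
-15 [[257.9, 174.4], [261.6, 200.3]]
-10 [[258.0, 175.4], [261.7, 205.0]]
-5 [[258.0, 176.3], [261.7, 209.3]]
0 [[258.0, 177.2], [261.7, 213.3]]
5 [[258.0, 178.0], [261.7, 216.8]]
10 [[258.0, 178.7], [261.6, 219.8]]
15 [[258.0, 179.3], [261.5, 222.3]]
169  75  55  36  34  44  48  48  50  47  41  47  66  83  87  87  86  88 123 ...
171  71  64  61  61  62  62  61  63  63  61  60  62  67  74  80  87  90 134 ...
173  61  62  66  63  63  64  65  64  65  66  65  63  64  65  77 107 ... ... ...
175  61  62  63  64  64  65  62  64  65  61  62  63  64  67 112 ... ... ... ...
177  64  64  63  61  61  60  61  61  62  64  61  64  61  75 ... ... ... ... ...
179  76  63  62  61  62  61  61  61  62  60  62  62  72 116 ... ... ... ... ...
181 ... 105  76  
[... 1202 characters left out ...]
 205 174 130  99  89  89  91 117 172 203 211 208 201 ... ...
213 209 211 211 205 180 136 100  91  90  86  88 124 177 198 200 197 198 ... ...
215 210 211 213 209 190 145 104  95  93  92  93 106 124 122 110 110 141 ... ...
217 199 193 174 150 125 100  92  93  95  94  93  93  93  93  92  91  94 104 ...
219 109 103  97  92  93  92  93  91  93  93  92  95  94  92  93  94  93  93 ...
221  92  92  93  93  93  94  92  93  94  94  95  93  94  92  94  93  92  97  96
223  93  93  92  94  92  94  95  94  93  91  93  95  94  94  94  96  94  90  95
225  94  92  93  93  93  94  93  93  95  91  95  93  94  95  93  92  95  93  92
227  95  94  95  93  93  94  93  95  94  92  93  94  92  93  94  94  93  94  94
```

```bash
python3 - <<'E'
from h import *
S=cam("side"); o=robot.observe(); g=o["tool_pos"]+[0,0,.011]; yaw=o["tool_rot"][2]
for th in (-12,-9,-6,-3,0,3):
    t=np.radians(th); up=np.array([-np.cos(yaw)*np.sin(t),-np.sin(yaw)*np.sin(t),np.cos(t)]); P=rodpts(g,yaw,t,[.028,.128])
    print(th,"collar top/bot",proj(S,[P[0]+.018*up,P[0]-.018*up])[:,1].round(1),"tip top/bot",proj(S,[P[1]+.004*up,P[1]-.004*up])[:,1].round(1))
s=cv2.imread('pics/sl.png'); print(s[176:214,260:264].max(2).tolist())
w=robot.read_camera("wrist"); print([int(x) for x in w[40:170:2,254:264].max(2).mean(1)])
c=cam("wrist")
for th in(-10,-5,0,5): print(th,proj(c,[p+[0,0,.010] for p in rodpts(g,yaw,np.radians(th),[-.085])]).tolist(),proj(c,[p+[0,0,-.01] for p in rodpts(g,yaw,np.radians(th),[-.085])]).tolist())
E
```

```text
-12 collar top/bot [167.7 182.2] tip top/bot [201.5 204.8]
-9 collar top/bot [168.5 182.5] tip top/bot [204.3 207.5]
-6 collar top/bot [169.4 182.7] tip top/bot [207. 210.]
-3 collar top/bot [170.2 183. ] tip top/bot [209.5 212.4]
0 collar top/bot [171.  183.2] tip top/bot [211.9 214.6]
3 collar top/bot [171.9 183.3] tip top/bot [214.2 216.6]
[[62, 65, 64, 63], [62, 64, 61, 64], [60, 62, 62, 60], [62, 60, 62, 62], [61, 61, 63, 69], [60, 65, 88, 113], [73, 107, 144, 174], [92, 150, 192, 209], [98, 163, 205, 218], [92, 157, 203, 216], [85, 146, 198, 217], [80, 140, 195, 214], [75, 136, 193, 215], [69, 126, 192, 215], [61, 115, 185, 214], [59, 111, 184, 214], [52, 98, 173, 210], [51, 81, 150, 199], [55, 74, 138, 193], [54, 70, 134, 192], [54, 63, 126, 189], [55, 57, 117, 184], [65, 57, 112, 184], [82, 73, 112, 177], [107, 103, 121, 168], [121, 121, 131, 167], [125, 114, 127, 164], [123, 105, 108, 144], [115, 118, 113, 137], [112, 125, 119, 136], [107, 117, 113, 131], [97, 118, 117, 132], [106, 127, 132, 136], [109, 128, 135, 137], [104, 111, 115, 127], [89, 89, 91, 117], [86, 81, 80, 121], [90, 86, 88, 124]]
[255, 255, 255, 255, 255, 255, 255, 255, 255, 255, 247, 161, 161, 161, 160, 159, 159, 158, 157, 156, 156, 149, 139, 244, 246, 249, 249, 249, 249, 249, 249, 249, 249, 249, 249, 245, 249, 249, 249, 249, 248, 248, 248, 248, 244, 122, 138, 136, 134, 132, 130, 128, 126, 124, 122, 120, 118, 115, 113, 110, 95, 81, 79, 76, 75]
-10 [[260.26772881454883, 73.32125621673438]] [[260.19031075866314, 76.38056487842215]]
-5 [[260.3032227510504, 69.62671542476659]] [[260.217468446378, 73.3104112989806]]
0 [[260.34227202811553, 67.13924525841746]] [[260.2468917123078, 71.34561666057203]]
5 [[260.3851368077286, 66.1090797599021]] [[260.27864996091677, 70.68215422406634]]
```

```bash
python3 -m jog '[[[-1,0.01,0,-0.003,0.11],[-1,0.02,0,-0.006,0.22],[-1,0.03,0,-0.009,0.33],[-1,0.04,0,-0.01,0.44],[-1,0.05,0,-0.01,0.55]]]' >/dev/null
python3 -m jog '[[[-1,0.0,0,0,0.1],[-1,0,0,0,0.2],[-1,0,0,0,0.22],[-1,0,0,0,0.22]]]' 
python3 d.py 0.671 0.039 0.197 0.6
```

```text
time: 14.27
tool_pos: [0.6074, 0.0261, 0.1963]
tool_rot: [-3.141, 0.001, 0.602]
contact_force: [-0.1, -0.1, -1.3]
opening: 0.0171
grip_force: 30.0
t 14.27 shift [ 0.0597  0.0254 -0.0008] dyaw(tool z) 0.002 rows 1.5563944781606582
pos [0.6074 0.0261 0.1963] [-3.1406e+00  1.4000e-03  6.0200e-01] F [-0.1 -0.1 -1.3] grip 30.0 open 0.0171 q [-0.08  0.53  1.34 -0.    1.28  0.89]
```

```bash
python3 -m jog '[[[-1,0.02,0.008,0,0],[-1,0.04,0.017,0,0],[-1,0.055,0.023,0,0],[-1,0.06,0.025,0,0],[-1,0.06,0.025,0,0]]]' >/dev/null
python3 -m jog '[[[-1,0,0,0,0],[-1,0,0,0,0],[-1,0,0,0,0]]]' 
python3 d.py 0.671 0.039 0.197 0.6
python3 - <<'E'
from h import *
S,s=save("side","f.png"); o=robot.observe(); g=o["tool_pos"]+[0,0,.011]; yaw=o["tool_rot"][2]
for th in(-8,-4,0,4): print(th,proj(S,rodpts(g,yaw,np.radians(th),[.028,.05,.09,.128])).round(1).tolist())
u=proj(S,rodpts(g,yaw,0,[.028,.128])); print(u)
x0=int(u[1,0])-8; r0=int(u[:,1].min())-18
for r in range(r0,r0+44): print(r,x0,' '.join(f'{int(v):3d}' for v in cv2.cvtColor(s,cv2.COLOR_RGB2GRAY)[r,x0:int(u[0,0])+8:2]))
E
```

```text
time: 14.93
tool_pos: [0.6707, 0.0392, 0.1974]
tool_rot: [-3.141, 0.0, 0.601]
contact_force: [0.3, 0.2, -0.6]
opening: 0.0174
grip_force: 30.0
t 14.93 shift [0.0001 0.0004 0.0004] dyaw(tool z) 0.001 rows 0.014237308661017752
pos [0.6707 0.0392 0.1974] [-3.1414e+00  5.0000e-04  6.0100e-01] F [ 0.3  0.2 -0.6] grip 30.0 open 0.0174 q [-0.06  0.65  1.12 -0.    1.37  0.91]
-8 [[273.6, 144.6], [267.4, 148.6], [255.7, 156.2], [244.0, 163.7]]
-4 [[273.5, 145.3], [267.3, 149.9], [255.5, 158.5], [243.8, 167.0]]
0 [[273.5, 146.0], [267.2, 151.1], [255.4, 160.7], [243.8, 170.2]]
4 [[273.5, 146.7], [267.2, 152.3], [255.5, 162.8], [244.0, 173.2]]
[[273.50698682 146.01520315]
 [243.78141312 170.19408218]]
128 235 128  98  68  86  95  95  96  94  87  65  72 124 127 126 128 128 118 102  80  80  73  27  13
129 235 126  93  56  70  86  90  90  86  72  53  65 119 127 126 127 128 128 112  82  80  71  24  14
130 235 127  92  51  56  64  73  72  67  54  49  57 115 127 127 126 128 128 112  80  79  68  21  14
131 235 128  88  52  53  51  53  54  51  49  52  53 112 129 127 124 126 125 114  82  79  61  19  13

[... 3299 characters left out ...]

165 235 127 126 127 128 128 124  96  92  82  88 120 127 126 126 126 127 128 127 126 127 126 127 126
166 235 127 126 128 127 128 115  70  56  76 104 126 127 126 129 126 127 128 127 125 127 128 127 127
167 235 126 129 128 127 123  98  59  60  99 119 129 127 127 126 126 126 127 127 127 127 127 127 127
168 235 127 127 126 128 125  90  64  85 119 127 127 126 129 128 127 125 126 128 127 127 126 128 127
169 235 128 127 127 128 125  98  83 108 126 127 127 127 126 128 126 128 126 127 126 128 125 127 127
170 235 126 126 127 127 127 115 108 122 127 126 126 128 127 126 126 128 127 126 125 126 128 125 125
171 235 127 127 126 127 128 124 124 128 127 127 125 126 127 126 126 127 124 128 128 125 127 127 127
```

```bash
python3 - <<'E'
from h import *
S=cam("side"); o=robot.observe(); g=o["tool_pos"]+[0,0,.011]; yaw=o["tool_rot"][2]
m=cv2.cvtColor(cv2.imread('pics/f.png'),cv2.COLOR_BGR2HSV)
s=cv2.imread('pics/f.png').astype(float); bg=np.median(s[156:170,238:244].reshape(-1,3),0)
d=np.linalg.norm(s-bg,axis=2); mask=np.zeros(d.shape,bool); mask[153:171,242:268]=1; mask&=d>50
y,x=np.nonzero(mask); l=cv2.fitLine(np.c_[x,y].astype(np.float32),cv2.DIST_HUBER,0,.01,.01).ravel(); print(len(x),l, "slope",-l[1]/l[0], x.min(),y.max())
for th in(-10,-8,-6,-4,-2,0,2,4):
    u=proj(S,rodpts(g,yaw,np.radians(th),[.045,.12])); print(th,-(u[1,1]-u[0,1])/(u[1,0]-u[0,0])*-1, "row at fit col",np.interp(l[2],u[::-1,0],u[::-1,1])-l[3])
tip=rodpts(g,yaw,np.radians(-4),[.12,.128]); print(tip, "tile .566 -.0316")
E
```

```text
106 [  0.79971415  -0.6003809  255.70096    160.9789    ] slope 0.7507444 245 169
-10 -0.5994868097435485 row at fit col -5.954951698610074
-8 -0.643271639249759 row at fit col -4.834336734790298
-6 -0.6864417852817282 row at fit col -3.729455157501434
-4 -0.7291133414254335 row at fit col -2.637335869320367
-2 -0.7713973231628312 row at fit col -1.5551377251728695
0 -0.8134008586673557 row at fit col -0.48011905581248016
2 -0.8552282958169356 row at fit col 0.5903906643623031
4 -0.8969822502267104 row at fit col 1.6590176399220695
[array([ 0.5720683 , -0.02841478,  0.21696227]), array([ 0.56548586, -0.032927  ,  0.21752032])] tile .566 -.0316
```

```bash
python3 -m jog '[[[-1,0,0,0,0],[-1,0,0,0,0],[-1,0,0,0,0]]]' | tail -3; python3 -c "
from cell import robot
print(robot.hand_in())"
```

```text
contact_force: [1.2, -0.2, -1.6]
opening: 0.017
grip_force: 30.0
the job is handed in; nothing more can be done
None
```

I handed the job in at about 15 s: the rod went into the tube to its collar, came right out, and is held about 3° off level with its tip about 21 cm up, over the middle of the tile; no verdict was shown.

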